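Air the warm biscuits with the keeper's lever

TASK

Let the steam out of the round biscuit keeper: press its lever all the way down so that the lid stands wide open, keep it open for a good three seconds, then ease the lever up slowly, taking two seconds or more, so that the lid shuts without slamming. Press on the lever's pad with the fingertips, never gripping it and never touching the lid, and move clear at the end. Leave the square keeper shut and the other things where they stand; lift nothing.

Things in the scene. Friction and masses are not known exactly. Their poses are not given: they have to be found in the camera images.
- round_keeper: the round biscuit keeper: an upright drum 184 mm across, bare steel, fixed to the table, 170 mm high without its lid. Origin: centre of its underside on the table; z up; its lever sticks out horizontally along its own -x, its lid hinge is on its +x side.
- round_pad (a point): centre of the upper face of the round keeper's lever pad: black rubber, 42 mm wide (along the keeper's y), 34 mm long (along x), 6 mm thick, at the end of a steel lever 22 mm wide. Lid shut: the face is about 100 mm above the table and rises outward at 0.2 rad. Fully down: about 56 mm, sloping down outward at 0.2 rad. Travel about 44 mm straight down, nothing under it.
- round_lever (a joint): lever angle of the round keeper, rad: 0 up (lid shut), 0.4 fully down at its stop. The linked lid turns 3 times as far, in proportion: 0 to 1.2 rad. The lever's level pin lies along the keeper's y, 107 mm from the keeper's origin along -x and 75 mm above the table; the pad centre is 110 mm farther out along the lever.
- round_cover: the round keeper's flat steel lid, 0.2 to 0.45 kg, about 192 mm across and 15 mm thick, hinged on the side away from the lever. Origin at its centre (near its underside), 104 mm from the hinge axis, which lies along the keeper's y. Its weight alone brings lid and lever back: 5 to 12 N at the pad starts to lift it, less than half of that holds it wide open. Let go, it falls shut in well under a second and slams.
- square_keeper: the square biscuit keeper: a box 170 by 170 mm, bare steel, fixed to the table, 140 mm high without its lid. Origin: centre of its underside on the table; z up; its lever sticks out horizontally along its own -x, its lid hinge is on its +x side.
- square_pad (a point): centre of the upper face of the square keeper's lever pad: black rubber, 42 mm wide (along the keeper's y), 34 mm long (along x), 6 mm thick, at the end of a steel lever 22 mm wide. Lid shut: the face is about 100 mm above the table and rises outward at 0.2 rad. Fully down: about 56 mm, sloping down outward at 0.2 rad. Travel about 44 mm straight down, nothing under it.
- square_lever (a joint): lever angle of the square keeper, rad: 0 up (lid shut), 0.4 fully down at its stop. The linked lid turns 3 times as far, in proportion: 0 to 1.2 rad. The lever's level pin lies along the keeper's y, 100 mm from the keeper's origin along -x and 75 mm above the table; the pad centre is 110 mm farther out along the lever.
- square_cover: the square keeper's flat steel lid, 0.2 to 0.45 kg, about 178 mm across and 15 mm thick, hinged on the side away from the lever. Origin at its centre (near its underside), 97 mm from the hinge axis, which lies along the keeper's y. Its weight alone brings lid and lever back: 5 to 12 N at the pad starts to lift it, less than half of that holds it wide open. Let go, it falls shut in well under a second and slams.
- brush: pastry brush lying on the table, 200 mm long and about 30 mm high; bystander
- mug: white mug, 76 mm across, 85 mm high, standing; origin under its centre; bystander
- jar: glass jar with a steel cap, 64 mm across, 95 mm high, standing; origin under its centre; bystander
- weight: brass scale weight with a knob, 54 mm across, 62 mm high, standing between the keepers; origin under its centre; bystander

How it is judged:
By the outcome, as a careful person would: the job done as asked, in the order asked, and still so for the second after the job is handed in, with the robot touching nothing.
It also fails if it takes over 48 s, if anything falls off the work surface, if the arm or the gripper's body presses on something with over 40 N, if the wrist force passes 120 N, or if a joint passes its speed limit or range.

ROBOT

A 6-joint arm with a two-finger parallel gripper is mounted at the origin on the work surface. World frame = base frame: x ahead of the robot, y to its left, z up, the work surface at z = 0. Lengths are in m, angles in degrees, forces in N, time in s.
With the tool pointing down it reaches from about 0.25 to 0.775 m from the base axis. Payload 8.9 kg.
Tool frame: the origin (TCP) lies midway between the tips of the shut fingers; the grasp point (between the pads) lies 19 mm behind it (r.pinch_z is the distance from the TCP to the grasp point, in m); z points along the fingers, y is the line along which they close (so a half turn about z gives the same grasp; the last joint's range is limited). The gripper opens to 85 mm and grips with 20 to 120 N. Pads are 22 mm wide; open, the fingers measure 114 mm over their backs; the gripper's body (76 mm by 85 mm) begins 54 mm behind the grasp point. The pads swing forward as they close: fully open they stand 13 mm farther back than shut.
Start: joints at [58.883, 16.656, -8.789, 64.555, 0, 82.019], TCP at [0.206, 0.483, 0.231] pointing down, gripper open.
Joint ranges: [-144.48, 144.48], [-52.06, 99.96], [-74.48, 78.29], [-112.23, 115.85], [-86.99, 84.42], [-180, 180]. Speed limits (degrees/s): [127.2, 127.2, 159.86, 180, 180, 180].

INTERFACE

Orientations are given as a 3x3 rotation matrix whose columns are the frame's x, y, z axes.
In Python, from plant import r gives the robot as it stands.
- The arm moves only by the tool arm_command, never from a script. Its argument "deltas" is a list of rows, each an object with "fingers": the closure, from -1 (fully open) to 1 (shut); "offset": the shift along the tool's x, y, z in units of 25 mm (1.0 is 25 mm), a list of three; "turn": the turn about the tool's z in units of 6 degrees (1.0 is 6 degrees). A call has 1 to 10 rows; each row is the pose to reach, as a shift and turn from the pose commanded when the call began, along the tool's axes at that moment; what a row does not reach only later rows make up. A row lasts 1/12 s, in which the tool goes at most 41.7 mm and 7.16 degrees, less where a joint would pass 70% of its speed; a pose out of reach is approached as far as the arm can. A call with a gripper value outside its range is refused whole. The fingers move at their own pace and stop on an object; "newtons" is the grip in N (left out, the last holds). Time passes only in rows, so rows that repeat a pose let the fingers close. It gives the time, the measured TCP pose, the force, the opening and the grip force at its end, in the units of the state.
- r.read_state(): the state, without advancing time (a new reading comes with each control period).
- r.grab_frame(name): name is "scene" or "top"; returns a dict with "color" (384x512x3 uint8, red, green, blue), "fx", "fy", "cx", "cy" (pixels), "k1" (the pictures are not rectified: a ray, as slopes to the right and down, at radius r is drawn at 1 + k1 r^2 times it, then the intrinsics apply), "world_to_cam" (4x4, takes a point from world to camera coordinates). Camera axes: x right, y up, looking along -z (the intrinsics and any distortion apply to the point x, -y, -z); pixel columns grow to the right and rows downward; lengths in m; the calibration is good to about 2 mm. A picture is of the moment at which its call begins. There is no depth.
- r.sign_off(): hands the job in; it is judged then, once.
The state is a dict: "clock": time; "joints": joint angles; "dq": joint speeds; "tau": joint torques, N m; "tcp_pos": TCP position; "tcp_rot": TCP orientation; "ft_force": force on the tool from outside, world axes, zero at the start; "ft_torque": the same for the moment, N m; "gripper_width": finger opening in m; "finger_force": force on a finger pad.
Only numpy, scipy, OpenCV 4.12 (cv2) and the standard library are available. Lean on these libraries where they do the work, as an engineer would, in place of code of your own. Each camera call takes 0.05 s, during which the arm holds its last target. There are 200 camera calls.

## Working session

There is one attempt and no reset: what is moved stays moved. The work goes in short steps, Python scripts to look and compute and a tool call to move; the robot and the scene stay as the last step left them, time stands still between calls to the robot, and variables do not carry over. Pictures are saved under pics/ and viewed, at most 10 in all, crops included, and the job is handed in when it is done.

Besides the shell and the picture viewer there is one more tool, called after "Call:" by a JSON object that holds its "fn" and its "kwargs". arm_command: Moves the arm, as the interface text tells. Its arguments: {"type":"object","properties":{"deltas":{"type":"array","items":{"type":"object","properties":{"fingers":{"type":"number"},"offset":{"type":"array","items":{"type":"number"}},"turn":{"type":"number"}}}},"newtons":{"type":"number"}},"required":["deltas"]}

```bash
mkdir -p pics; cat > h.py <<'E'
from plant import r
import numpy as np, cv2
def grab(n,f=None):
    g=r.grab_frame(n)
    if f: cv2.imwrite(f,g["color"][:,:,::-1])
    return g
def ray(g,u,v):
    K=np.array([[g["fx"],0,g["cx"]],[0,g["fy"],g["cy"]],[0,0,1.]])
    p=cv2.undistortPoints(np.array([[[u,v]]],float),K,np.array([g["k1"],0,0,0.]))[0,0]
    T=np.array(g["world_to_cam"]);R=T[:3,:3]
    return -R.T@T[:3,3], R.T@np.array([p[0],-p[1],-1])
def onz(g,u,v,z):
    c,d=ray(g,u,v);return c+d*(z-c[2])/d[2]
E
python3 - <<'E'
from h import *
for n in("scene","top"):
    g=grab(n,f"pics/{n}0.png");print(n,ray(g,256,192),g["k1"])
s=r.read_state();print(s["clock"],s["tcp_pos"],s["tcp_rot"],s["ft_force"],s["gripper_width"])
E
```

```text
scene (array([ 1.11648385, -0.83566653,  0.86059636]), array([-0.41491197,  0.68579436, -0.59795033])) -0.0745718519532134
top (array([0.45648426, 0.00408703, 1.65211425]), array([ 0.07000582, -0.00115863, -0.9976098 ])) -0.03734302827046884
0.1 [0.20607605 0.48245297 0.23081974] [[-9.19578791e-01  3.92905198e-01 -5.93777325e-04]
 [ 3.92905611e-01  9.19578301e-01 -9.63755595e-04]
 [ 1.67360160e-04 -1.11954765e-03 -9.99999359e-01]] [-0.50069467  0.31501902 -0.64905592] 0.08524165461520447
```

View pics/scene0.png

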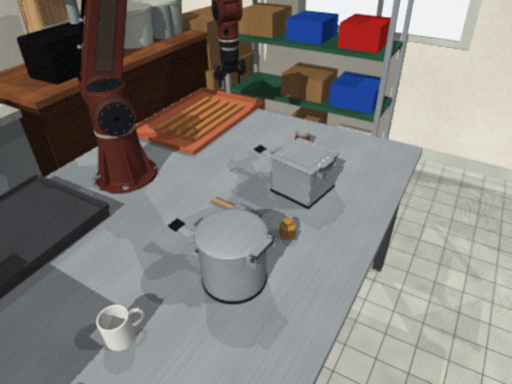

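View pics/top0.png

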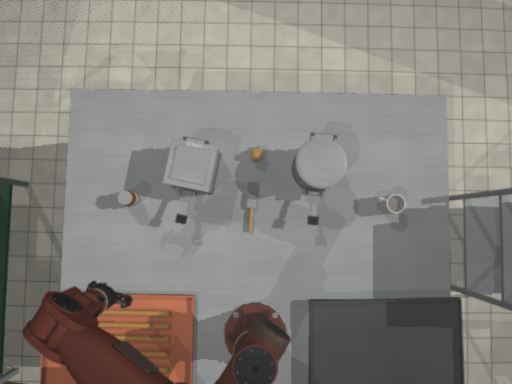

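The top view has the round lid at about (321,163), its black pad at (313,220), the square pad at (181,218) and the brush at (251,218). The scene view has the round pad at (177,225).

```bash
python3 - <<'E'
from h import *
P=[]
for n,(u,v) in (("top",(313,220)),("scene",(177,225))):
    g=grab(n);c=g["color"].max(2)[v-14:v+15,u-14:u+15]
    m=(c<50).astype(np.uint8)
    k,l,st,ce=cv2.connectedComponentsWithStats(m);i=1+np.argmax(st[1:,4]);a=ce[i]+[u-14,v-14]
    pts=np.argwhere(l==i)[:,::-1].astype(np.float32)+[u-14,v-14]
    print(n,a,st[i],onz(g,*a,.1)); P.append(ray(g,*a))
    if n=="top":
        w=np.array([onz(g,*p,.1)[:2] for p in pts],np.float32);print(cv2.minAreaRect(w))
        for q in((321,163),):print("lid",onz(g,*q,.185))
        for q in((311,135),(336,137)):print("hinge",onz(g,*q,.17))
        print("brush",onz(g,251,208,.02),onz(g,251,232,.02))
(a,d),(b,e)=P
t=np.linalg.lstsq(np.c_[d,-e],b-a,rcond=None)[0];p,q=a+d*t[0],b+e*t[1];print((p+q)/2,p-q)
g=grab("top");cv2.imwrite("pics/top1.png",cv2.resize(g["color"][120:240,270:370,::-1],None,fx=5,fy=5,interpolation=2))
E
```

```text
Traceback (most recent call last):
ValueError: attempt to get argmax of an empty sequence
```

```bash
python3 - <<'E'
from h import *
P=[]
for n,(u,v) in (("top",(313,220)),("scene",(177,225))):
    g=grab(n);c=g["color"].max(2)[v-14:v+15,u-14:u+15]
    print(n,c.min(),np.median(c))
    m=(c<c.min()+35).astype(np.uint8)
    k,l,st,ce=cv2.connectedComponentsWithStats(m);i=1+np.argmax(st[1:,4]);a=ce[i]+[u-14,v-14]
    pts=np.argwhere(l==i)[:,::-1].astype(np.float32)+[u-14,v-14]
    print(n,a,st[i],onz(g,*a,.1)); P.append(ray(g,*a))
    if n=="top":
        w=np.array([onz(g,*p,.1)[:2] for p in pts],np.float32);print(cv2.minAreaRect(w))
        for q in((321,163),):print("lid",onz(g,*q,.185))
        for q in((311,135),(336,137)):print("hinge",onz(g,*q,.17))
        print("brush",onz(g,251,208,.02),onz(g,251,232,.02))
(a,d),(b,e)=P
t=np.linalg.lstsq(np.c_[d,-e],b-a,rcond=None)[0];p,q=a+d*t[0],b+e*t[1];print((p+q)/2,p-q)
g=grab("top");cv2.imwrite("pics/top1.png",cv2.resize(g["color"][120:240,270:370,::-1],None,fx=5,fy=5,interpolation=2))
E
```

```text
top 57 139.0
top [312.5 220.1] [ 9 10 10  9 80] [ 0.46016114 -0.21783956  0.1       ]
((0.46051791310310364, -0.2178296595811844), (0.030797120183706284, 0.03489140421152115), 0.29650190472602844)
lid [ 0.67084909 -0.23607137  0.185     ]
hinge [ 0.7784584  -0.20062002  0.17      ]
hinge [ 0.77264135 -0.29484729  0.17      ]
brush [0.50547033 0.02144481 0.02      ] [0.40837673 0.01975682 0.02      ]
scene 16 154.0
scene [175.78947368 224.50526316] [ 6  8 15 12 95] [ 0.46080446 -0.22059272  0.1       ]
[ 0.45966158 -0.21858932  0.09802484] [ 0.00100877  0.00091631 -0.00012863]
```

View pics/top1.png

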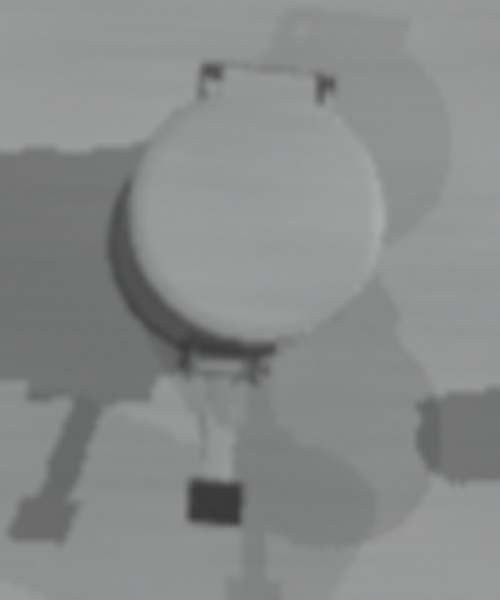

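The round pad centre is at about (0.460, -0.219, 0.100), and its lever points along -x at a yaw of about -5°. I'll shut the fingers, line them up and move above the pad.

Call:
{"fn": "arm_command", "kwargs": {"deltas": [{"fingers": 1,"offset": [-20.4,-21.8,0],"turn": -3},{"fingers": 1,"offset": [-20.4,-21.8,0],"turn": -3},{"fingers": 1,"offset": [-20.4,-21.8,0],"turn": -3},{"fingers": 1,"offset": [-20.4,-21.8,0],"turn": -3},{"fingers": 1,"offset": [-20.4,-21.8,0],"turn": -3},{"fingers": 1,"offset": [-20.4,-21.8,0],"turn": -3},{"fingers": 1,"offset": [-20.4,-21.8,0],"turn": -3},{"fingers": 1,"offset": [-20.4,-21.8,0],"turn": -3},{"fingers": 1,"offset": [-20.4,-21.8,0],"turn": -3},{"fingers": 1,"offset": [-20.4,-21.8,0],"turn": -3}], "newtons": 30}}

```text
clock: 1.13
tcp_pos: [0.3472, 0.0937, 0.2316]
tcp_rot: [[-0.996, 0.089, 0.001], [0.089, 0.996, 0.0], [-0.001, 0.0, -1.0]]
ft_force: [0.8, 0.4, 0.7]
gripper_width: -0.0
finger_force: 0.0
```

Call:
{"fn": "arm_command", "kwargs": {"deltas": [{"fingers": 1,"offset": [-5.6,-12,0]},{"fingers": 1,"offset": [-5.6,-12,0]},{"fingers": 1,"offset": [-5.6,-12,0]},{"fingers": 1,"offset": [-5.6,-12,0]},{"fingers": 1,"offset": [-5.6,-12,1]},{"fingers": 1,"offset": [-5.6,-12,2]},{"fingers": 1,"offset": [-5.6,-12,3]},{"fingers": 1,"offset": [-5.6,-12,3.6]},{"fingers": 1,"offset": [-5.6,-12,3.6]},{"fingers": 1,"offset": [-5.6,-12,3.6]}]}}

```text
invalid input at $.deltas[0]: expected keys fingers, offset, turn
```

```bash
python3 - <<'E'
from h import *
s=r.read_state();print(s["clock"],s["tcp_pos"],s["tcp_rot"][:,0],s["ft_force"])
g=grab("scene");a=cv2.resize(g["color"][130:310,100:300,::-1],None,fx=3,fy=3,interpolation=2);cv2.imwrite("pics/s2.png",a)
E
```

```text
1.1333 [0.3472431  0.09368893 0.23164428] [-0.99600745  0.08926407 -0.00104262] [0.80284999 0.44706054 0.6576076 ]
```

View pics/s2.png

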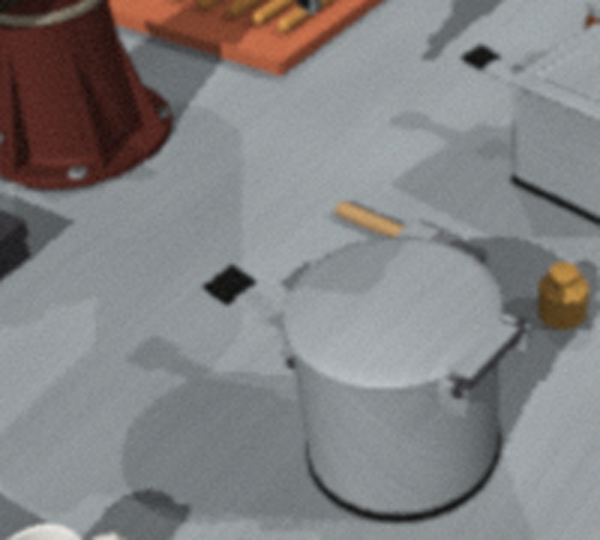

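The move was refused because the rows lacked "turn". The picture shows both lids shut, with the round pad at crop (230,285). I'll resend the move with the key added.

Call:
{"fn": "arm_command", "kwargs": {"deltas": [{"fingers": 1,"offset": [-5.6,-12,0],"turn": 0},{"fingers": 1,"offset": [-5.6,-12,0],"turn": 0},{"fingers": 1,"offset": [-5.6,-12,0],"turn": 0},{"fingers": 1,"offset": [-5.6,-12,0],"turn": 0},{"fingers": 1,"offset": [-5.6,-12,0.5],"turn": 0},{"fingers": 1,"offset": [-5.6,-12,1.5],"turn": 0},{"fingers": 1,"offset": [-5.6,-12,2.5],"turn": 0},{"fingers": 1,"offset": [-5.6,-12,3.6],"turn": 0},{"fingers": 1,"offset": [-5.6,-12,3.6],"turn": 0},{"fingers": 1,"offset": [-5.6,-12,3.6],"turn": 0}]}}

```text
clock: 2.02
tcp_pos: [0.4586, -0.2179, 0.1369]
tcp_rot: [[-0.996, 0.092, -0.004], [0.092, 0.996, 0.002], [0.004, 0.002, -1.0]]
ft_force: [-1.1, 1.6, -0.7]
gripper_width: -0.0
finger_force: 0.0
```

```bash
python3 - <<'E'
from h import *
s=r.read_state();print(s["clock"],s["tcp_pos"],s["tcp_rot"][:,0],s["ft_force"])
g=grab("scene");a=cv2.resize(g["color"][130:310,100:300,::-1],None,fx=3,fy=3,interpolation=2);cv2.imwrite("pics/s3.png",a)
E
```

```text
2.0167 [ 0.45855815 -0.21786247  0.13691483] [-0.99570701  0.09245344  0.00446202] [-1.07740186  1.62761994 -0.68616858]
```

View pics/s3.png

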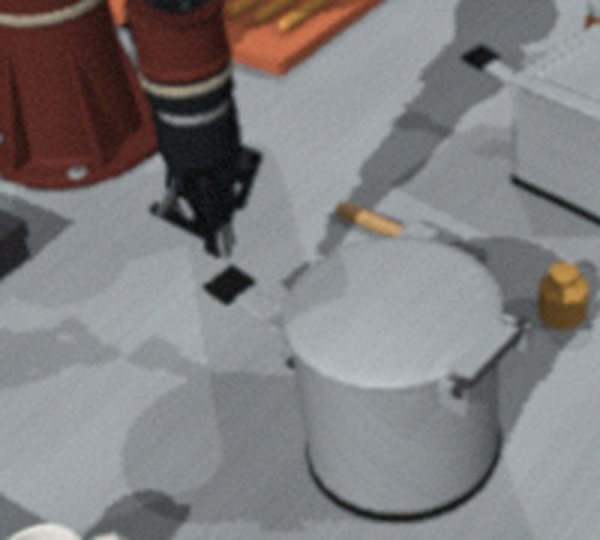

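The shut fingertips sit just above the pad, at crop (222,250) against (230,285). I'll lower them and start pressing.

Call:
{"fn": "arm_command", "kwargs": {"deltas": [{"fingers": 1,"offset": [0,0,0.4],"turn": 0},{"fingers": 1,"offset": [0,0,0.8],"turn": 0},{"fingers": 1,"offset": [0,0,1.1],"turn": 0},{"fingers": 1,"offset": [0,0,1.3],"turn": 0},{"fingers": 1,"offset": [0,0,1.4],"turn": 0},{"fingers": 1,"offset": [0,0,1.5],"turn": 0},{"fingers": 1,"offset": [0,0,1.6],"turn": 0},{"fingers": 1,"offset": [0,0,1.7],"turn": 0},{"fingers": 1,"offset": [0,0,1.8],"turn": 0},{"fingers": 1,"offset": [0,0,1.9],"turn": 0}]}}

```text
clock: 2.9
tcp_pos: [0.4591, -0.2157, 0.0944]
tcp_rot: [[-0.996, 0.09, -0.001], [0.09, 0.996, -0.0], [0.001, -0.0, -1.0]]
ft_force: [-5.1, 0.8, 10.5]
gripper_width: -0.0001
finger_force: 4.8
```

Call:
{"fn": "arm_command", "kwargs": {"deltas": [{"fingers": 1,"offset": [0,-0.1,0.1],"turn": 0},{"fingers": 1,"offset": [0,-0.1,0.2],"turn": 0},{"fingers": 1,"offset": [0,-0.1,0.3],"turn": 0},{"fingers": 1,"offset": [0,-0.1,0.4],"turn": 0},{"fingers": 1,"offset": [0,-0.1,0.5],"turn": 0},{"fingers": 1,"offset": [0,-0.1,0.6],"turn": 0},{"fingers": 1,"offset": [0,-0.1,0.7],"turn": 0},{"fingers": 1,"offset": [0,-0.1,0.8],"turn": 0},{"fingers": 1,"offset": [0,-0.1,0.9],"turn": 0},{"fingers": 1,"offset": [0,-0.1,1.0],"turn": 0}]}}

```text
clock: 3.73
tcp_pos: [0.4587, -0.2177, 0.0691]
tcp_rot: [[-0.996, 0.089, -0.001], [0.089, 0.996, 0.001], [0.001, 0.001, -1.0]]
ft_force: [-3.9, 4.2, 7.7]
gripper_width: 0.0003
finger_force: 3.8
```

Call:
{"fn": "arm_command", "kwargs": {"deltas": [{"fingers": 1,"offset": [0,0,0.08],"turn": 0},{"fingers": 1,"offset": [0,0,0.16],"turn": 0},{"fingers": 1,"offset": [0,0,0.24],"turn": 0},{"fingers": 1,"offset": [0,0,0.3],"turn": 0},{"fingers": 1,"offset": [0,0,0.36],"turn": 0},{"fingers": 1,"offset": [0,0,0.4],"turn": 0},{"fingers": 1,"offset": [0,0,0.4],"turn": 0}]}}

```text
clock: 4.32
tcp_pos: [0.4596, -0.2182, 0.0588]
tcp_rot: [[-0.996, 0.089, 0.0], [0.089, 0.996, -0.0], [-0.0, 0.0, -1.0]]
ft_force: [-0.7, 3.2, 3.8]
gripper_width: 0.0
finger_force: 1.8
```

Call:
{"fn": "arm_command", "kwargs": {"deltas": [{"fingers": 1,"offset": [0,0,0.05],"turn": 0},{"fingers": 1,"offset": [0,0,0.1],"turn": 0},{"fingers": 1,"offset": [0,0,0.13],"turn": 0},{"fingers": 1,"offset": [0,0,0.13],"turn": 0},{"fingers": 1,"offset": [0,0,0.13],"turn": 0}]}}

```text
clock: 4.73
tcp_pos: [0.46, -0.2183, 0.0569]
tcp_rot: [[-0.996, 0.089, 0.001], [0.089, 0.996, -0.0], [-0.001, -0.0, -1.0]]
ft_force: [-4.1, 5.5, 20.9]
gripper_width: -0.0005
finger_force: 10.6
```

The force rose to 21 N at z = 0.057, so the lever is on its stop. I'll hold it there for over 3 s and check.

Call:
{"fn": "arm_command", "kwargs": {"deltas": [{"fingers": 1,"offset": [0,0,0],"turn": 0},{"fingers": 1,"offset": [0,0,0],"turn": 0},{"fingers": 1,"offset": [0,0,0],"turn": 0},{"fingers": 1,"offset": [0,0,0],"turn": 0},{"fingers": 1,"offset": [0,0,0],"turn": 0},{"fingers": 1,"offset": [0,0,0],"turn": 0},{"fingers": 1,"offset": [0,0,0],"turn": 0},{"fingers": 1,"offset": [0,0,0],"turn": 0},{"fingers": 1,"offset": [0,0,0],"turn": 0},{"fingers": 1,"offset": [0,0,0],"turn": 0}]}}

```text
clock: 5.57
tcp_pos: [0.4599, -0.2183, 0.0569]
tcp_rot: [[-0.996, 0.089, 0.001], [0.089, 0.996, -0.0], [-0.001, -0.0, -1.0]]
ft_force: [-3.4, 4.6, 20.7]
gripper_width: -0.0002
finger_force: 10.5
```

```bash
python3 - <<'E'
from h import *
g=grab("scene");a=cv2.resize(g["color"][130:310,100:300,::-1],None,fx=3,fy=3,interpolation=2);cv2.imwrite("pics/s4.png",a)
E
```

```text
(no output)
```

View pics/s4.png

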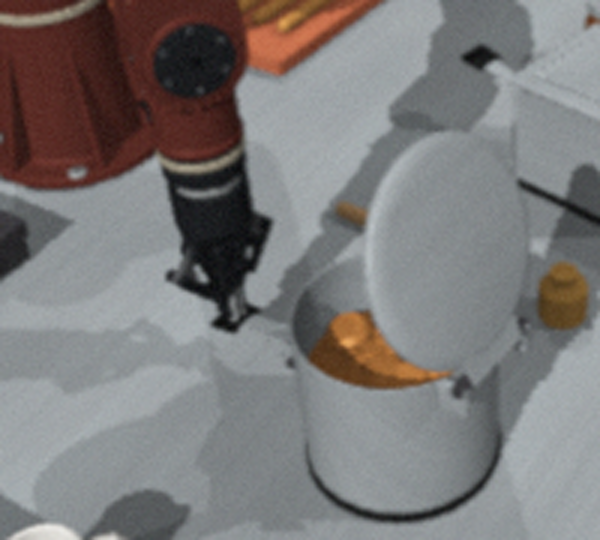

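Call:
{"fn": "arm_command", "kwargs": {"deltas": [{"fingers": 1,"offset": [0,0,0],"turn": 0},{"fingers": 1,"offset": [0,0,0],"turn": 0},{"fingers": 1,"offset": [0,0,0],"turn": 0},{"fingers": 1,"offset": [0,0,0],"turn": 0},{"fingers": 1,"offset": [0,0,0],"turn": 0},{"fingers": 1,"offset": [0,0,0],"turn": 0},{"fingers": 1,"offset": [0,0,0],"turn": 0},{"fingers": 1,"offset": [0,0,0],"turn": 0},{"fingers": 1,"offset": [0,0,0],"turn": 0},{"fingers": 1,"offset": [0,0,0],"turn": 0}]}}

```text
clock: 6.45
tcp_pos: [0.46, -0.2183, 0.0569]
tcp_rot: [[-0.996, 0.089, 0.001], [0.089, 0.996, -0.001], [-0.002, -0.0, -1.0]]
ft_force: [-4.0, 5.5, 21.0]
gripper_width: -0.0004
finger_force: 10.5
```

Call:
{"fn": "arm_command", "kwargs": {"deltas": [{"fingers": 1,"offset": [0,0,0],"turn": 0},{"fingers": 1,"offset": [0,0,0],"turn": 0},{"fingers": 1,"offset": [0,0,0],"turn": 0},{"fingers": 1,"offset": [0,0,0],"turn": 0},{"fingers": 1,"offset": [0,0,0],"turn": 0},{"fingers": 1,"offset": [0,0,0],"turn": 0},{"fingers": 1,"offset": [0,0,0],"turn": 0},{"fingers": 1,"offset": [0,0,0],"turn": 0},{"fingers": 1,"offset": [0,0,0],"turn": 0},{"fingers": 1,"offset": [0,0,0],"turn": 0}]}}

```text
clock: 7.28
tcp_pos: [0.46, -0.2183, 0.0569]
tcp_rot: [[-0.996, 0.089, 0.001], [0.089, 0.996, -0.001], [-0.002, -0.0, -1.0]]
ft_force: [-3.6, 5.6, 20.0]
gripper_width: -0.0003
finger_force: 10.5
```

Call:
{"fn": "arm_command", "kwargs": {"deltas": [{"fingers": 1,"offset": [0,0,0],"turn": 0},{"fingers": 1,"offset": [0,0,0],"turn": 0},{"fingers": 1,"offset": [0,0,0],"turn": 0},{"fingers": 1,"offset": [0,0,0],"turn": 0},{"fingers": 1,"offset": [0,0,0],"turn": 0},{"fingers": 1,"offset": [0,0,0],"turn": 0},{"fingers": 1,"offset": [0,0,0],"turn": 0},{"fingers": 1,"offset": [0,0,0],"turn": 0},{"fingers": 1,"offset": [0,0,0],"turn": 0},{"fingers": 1,"offset": [0,0,0],"turn": 0}]}}

```text
clock: 8.12
tcp_pos: [0.4599, -0.2183, 0.0569]
tcp_rot: [[-0.996, 0.089, 0.001], [0.089, 0.996, -0.0], [-0.001, -0.0, -1.0]]
ft_force: [-4.0, 4.6, 19.9]
gripper_width: -0.0001
finger_force: 10.5
```

The picture shows the round lid wide open (crop (447,250)) and the fingertips on the pad (crop (235,315)). The lever has been held down for 3.4 s, so I'll ease it up at about 15 mm/s.

Call:
{"fn": "arm_command", "kwargs": {"deltas": [{"fingers": 1,"offset": [0,0,0],"turn": 0},{"fingers": 1,"offset": [0,0,0],"turn": 0},{"fingers": 1,"offset": [0,0,-0.05],"turn": 0},{"fingers": 1,"offset": [0,0,-0.1],"turn": 0},{"fingers": 1,"offset": [0,0,-0.15],"turn": 0},{"fingers": 1,"offset": [0,0,-0.2],"turn": 0},{"fingers": 1,"offset": [0,0,-0.25],"turn": 0},{"fingers": 1,"offset": [0,0,-0.3],"turn": 0},{"fingers": 1,"offset": [0,0,-0.35],"turn": 0},{"fingers": 1,"offset": [0,0,-0.4],"turn": 0}]}}

```text
clock: 8.95
tcp_pos: [0.4588, -0.2182, 0.0656]
tcp_rot: [[-0.996, 0.09, -0.001], [0.09, 0.996, -0.0], [0.001, -0.0, -1.0]]
ft_force: [-4.2, 0.8, 3.9]
gripper_width: -0.0001
finger_force: 2.0
```

Call:
{"fn": "arm_command", "kwargs": {"deltas": [{"fingers": 1,"offset": [0,0,-0.05],"turn": 0},{"fingers": 1,"offset": [0,0,-0.1],"turn": 0},{"fingers": 1,"offset": [0,0,-0.15],"turn": 0},{"fingers": 1,"offset": [0,0,-0.2],"turn": 0},{"fingers": 1,"offset": [0,0,-0.25],"turn": 0},{"fingers": 1,"offset": [0,0,-0.3],"turn": 0},{"fingers": 1,"offset": [0,0,-0.35],"turn": 0},{"fingers": 1,"offset": [0,0,-0.4],"turn": 0},{"fingers": 1,"offset": [0,0,-0.45],"turn": 0},{"fingers": 1,"offset": [0,0,-0.5],"turn": 0}]}}

```text
clock: 9.78
tcp_pos: [0.4592, -0.2182, 0.0783]
tcp_rot: [[-0.996, 0.09, -0.0], [0.09, 0.996, -0.0], [0.0, -0.0, -1.0]]
ft_force: [-4.7, 0.6, 6.3]
gripper_width: 0.0
finger_force: 3.1
```

Call:
{"fn": "arm_command", "kwargs": {"deltas": [{"fingers": 1,"offset": [0,0,-0.05],"turn": 0},{"fingers": 1,"offset": [0,0,-0.1],"turn": 0},{"fingers": 1,"offset": [0,0,-0.15],"turn": 0},{"fingers": 1,"offset": [0,0,-0.2],"turn": 0},{"fingers": 1,"offset": [0,0,-0.25],"turn": 0},{"fingers": 1,"offset": [0,0,-0.3],"turn": 0},{"fingers": 1,"offset": [0,0,-0.35],"turn": 0},{"fingers": 1,"offset": [0,0,-0.4],"turn": 0},{"fingers": 1,"offset": [0,0,-0.45],"turn": 0},{"fingers": 1,"offset": [0,0,-0.5],"turn": 0}]}}

```text
clock: 10.62
tcp_pos: [0.4603, -0.2184, 0.0913]
tcp_rot: [[-0.996, 0.089, 0.002], [0.089, 0.996, -0.0], [-0.002, -0.0, -1.0]]
ft_force: [-2.3, 0.6, 7.3]
gripper_width: -0.0002
finger_force: 3.6
```

Still in contact at 7 N. I'll finish the last 12 mm more slowly.

Call:
{"fn": "arm_command", "kwargs": {"deltas": [{"fingers": 1,"offset": [0,0,-0.04],"turn": 0},{"fingers": 1,"offset": [0,0,-0.08],"turn": 0},{"fingers": 1,"offset": [0,0,-0.11],"turn": 0},{"fingers": 1,"offset": [0,0,-0.14],"turn": 0},{"fingers": 1,"offset": [0,0,-0.17],"turn": 0},{"fingers": 1,"offset": [0,0,-0.2],"turn": 0},{"fingers": 1,"offset": [0,0,-0.23],"turn": 0},{"fingers": 1,"offset": [0,0,-0.26],"turn": 0},{"fingers": 1,"offset": [0,0,-0.29],"turn": 0},{"fingers": 1,"offset": [0,0,-0.32],"turn": 0}]}}

```text
clock: 11.45
tcp_pos: [0.4617, -0.2186, 0.0997]
tcp_rot: [[-0.996, 0.089, 0.005], [0.089, 0.996, -0.001], [-0.005, -0.0, -1.0]]
ft_force: [3.1, 2.7, 6.3]
gripper_width: -0.0002
finger_force: 3.9
```

Call:
{"fn": "arm_command", "kwargs": {"deltas": [{"fingers": 1,"offset": [0,0,-0.03],"turn": 0},{"fingers": 1,"offset": [0,0,-0.06],"turn": 0},{"fingers": 1,"offset": [0,0,-0.09],"turn": 0},{"fingers": 1,"offset": [0,0,-0.12],"turn": 0},{"fingers": 1,"offset": [0,0,-0.15],"turn": 0},{"fingers": 1,"offset": [0,0,-0.18],"turn": 0},{"fingers": 1,"offset": [0,0,-0.21],"turn": 0},{"fingers": 1,"offset": [0,0,-0.24],"turn": 0},{"fingers": 1,"offset": [0,0,-0.27],"turn": 0},{"fingers": 1,"offset": [0,0,-0.3],"turn": 0}]}}

```text
clock: 12.28
tcp_pos: [0.4593, -0.2182, 0.1061]
tcp_rot: [[-0.996, 0.09, -0.0], [0.09, 0.996, 0.0], [0.0, 0.0, -1.0]]
ft_force: [0.2, -0.6, -0.2]
gripper_width: 0.0004
finger_force: 0.0
```

The force has dropped to zero, so I'll move clear: straight up, then back toward the base.

Call:
{"fn": "arm_command", "kwargs": {"deltas": [{"fingers": 1,"offset": [0,0,-0.5],"turn": 0},{"fingers": 1,"offset": [0,0,-1.5],"turn": 0},{"fingers": 1,"offset": [0,0,-2.5],"turn": 0},{"fingers": 1,"offset": [0.5,0,-3.5],"turn": 0},{"fingers": 1,"offset": [1.5,0,-4.5],"turn": 0},{"fingers": 1,"offset": [2.5,0,-5],"turn": 0},{"fingers": 1,"offset": [3,0,-5],"turn": 0},{"fingers": 1,"offset": [3,0,-5],"turn": 0},{"fingers": 1,"offset": [3,0,-5],"turn": 0},{"fingers": 1,"offset": [3,0,-5],"turn": 0}]}}

```text
clock: 13.12
tcp_pos: [0.3852, -0.2117, 0.2309]
tcp_rot: [[-0.996, 0.09, 0.0], [0.09, 0.996, 0.0], [-0.0, 0.0, -1.0]]
ft_force: [0.2, -0.7, -0.6]
gripper_width: -0.0
finger_force: 0.0
```

```bash
python3 - <<'E'
from h import *
g=grab("scene","pics/s5.png");print(r.read_state()["ft_force"],abs(r.read_state()["dq"]).max())
E
```

```text
[1.05524774 0.31044201 0.66346612] 0.547176540927066
```

View pics/s5.png

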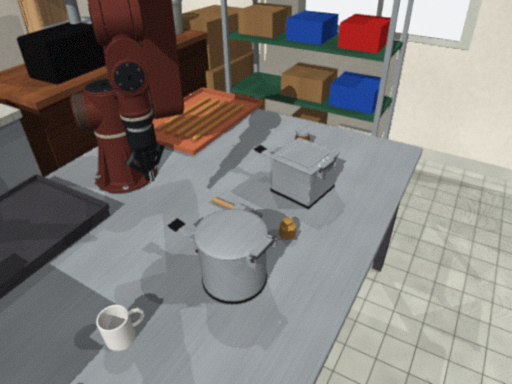

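The round lid is shut (232,240) with its pad back up at (177,225). The other things haven't moved, and the gripper is clear at (147,160).

```bash
python3 -c "from plant import r;print(r.sign_off())"
```

```text
the job is handed in; nothing more can be done
None
```

The round keeper's lid was opened fully, held open for about 3.5 s and eased shut over about 3 s; the gripper moved clear, nothing else was disturbed, and the job is handed in.

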